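# Stack spacing collars on a milling arbor

## Robot

A 6-joint arm with a two-finger parallel gripper is mounted at the origin on the work surface. World frame = base frame: x ahead of the robot, y to its left, z up, the work surface at z = 0. Lengths are in m, angles in rad, forces in N, time in s.
With the tool pointing down it reaches from about 0.4 to 0.925 m from the base axis. Payload 12.5 kg.
Tool frame: the origin (TCP) lies at the very end of the fingers, on their centre line; the grasp point (between the pads) lies 19 mm behind it (arm.pinch_z is the distance from the TCP to the grasp point, in m); z points along the fingers, y is the line along which they close (so a half turn about z gives the same grasp; the last joint's range is limited). The gripper opens to 95 mm and grips with 3 to 60 N. Pads are 20 mm wide; open, the fingers measure 119 mm over their backs; the gripper's body (75 mm by 180 mm) begins 59 mm behind the grasp point.
Start: joints at [1.062, 0.491, 1.559, -0, 1.092, -0.106], TCP at [0.245, 0.575, 0.215] pointing down, gripper open.
Joint ranges: [-3.1, 3.1], [-0.84, 2.19], [0.05, 2.79], [-1.13, 4.28], [0.06, 2.93], [-2.69, 2.69]. Speed limits (rad/s): [2.22, 2.22, 2.79, 3.14, 3.14, 3.14].

## Interface

Orientations are given as a unit quaternion [x, y, z, w].
In Python, from workcell import arm, grab_frame gives the robot as it stands (arm), with the cameras as plain functions. Calls block until the motion is done:
- arm.goto(position, orientation): joint-space move of the TCP to a pose.
- arm.servo_line(position, orientation=None, velocity=0.15): straight line of the TCP; orientation=None keeps the orientation; velocity is the mean speed in m/s.
- arm.movej(angles): joint-space move.
- arm.gripper_to(opening, effort=None): finger opening in m; effort is the grip in N (None keeps the last); returns when the fingers have stopped.
- arm.pause(seconds).
- arm.solve_ik(position, orientation): joint angles nearest the present ones, or None.
- arm.sense(): the state.
- grab_frame(name): name is "scene" or "top"; returns a dict with "frame" (400x640x3 uint8, red, green, blue), "camera_matrix" (3x3 intrinsics, pixels), "extrinsics" (4x4, takes a point from camera to world coordinates). Camera axes: x right, y up, looking along -z (the intrinsics and any distortion apply to the point x, -y, -z); pixel columns grow to the right and rows downward; lengths in m; the calibration is good to about 2 mm. A picture is of the moment at which its call begins. There is no depth.
A pose or a line that the arm cannot do raises arm.MotionError and nothing moves.
- arm.job_done(): hands the job in; it is judged then, once.
The state is a dict: "time_s": time; "qpos": joint angles; "qvel": joint speeds; "joint_torque": joint torques, N m; "tcp_pos": TCP position; "ee_rot": TCP orientation; "force": force on the tool from outside, world axes, zero at the start; "torque": the same for the moment, N m; "opening": finger opening in m; "grip_force": force on a finger pad.
Only numpy, scipy, OpenCV 4.12 (cv2) and the standard library are available. Lean on these libraries where they do the work, as an engineer would, in place of code of your own. Each camera call takes 0.05 s, during which the arm holds its last target. There are 200 camera calls.

## Task

Build up the milling arbor in the stand ready for its cutter: thread the three spacing collars from the tray onto it, the thickest against the shoulder, then the middle one, and the thinnest last. Slide them all fully home so that they sit tight against the shoulder and one another, and leave the other things on the bench where they are.

Things in the scene. Friction and masses are not known exactly. Their poses are not given: they have to be found in the camera images.
- stand: fixed assembly stand: blue holding block 78 mm wide, 90 mm long, 126 mm high (clamp lever to 136 mm), centred at its own y = -181 mm on a base 100 x 150 mm. A level steel arbor sticks out of it along the stand's +y, axis 90 mm above the bench, free end unsupported, space beneath empty. Origin on the bench under the arbor, 90 mm from the shoulder; z up
- shoulder (a point): point on the arbor's axis in the plane of the shoulder face (a 50 mm disc; 16 mm behind it a 63 mm flange), where the first collar must bear. y points along the arbor to its free end, x is level, z up. From here the round shaft is 32 mm in diameter to y = 150 mm, then a 26 mm thread from 153 to 172 mm. A collar on the shaft hangs 1.5 mm low and slides with dry friction
- arbor_end (a point): centre of the arbor's free end face (chamfered, 20 mm across), on its axis, 176 mm from the shoulder; same axes as the shoulder point
- tray: open wooden collar tray, fixed to the bench, 250 mm long along its own y axis, 87 mm wide, walls 30 mm high (ends 34 mm), with a 90 degree V bottom. Origin at the centre of its underside, z up. The three collars stand in it about 75 mm apart, their centres 45 mm and their tops 80 mm above the bench
- collar_thick: thickest spacing collar, bright bare steel, outside diameter 70 mm, bore 35 mm (wall 17.5 mm), 30 mm thick, about 0.68 kg. Origin at its centre, half way through the thickness; its own y axis is the axis of the bore (either way round). Starts on edge in the tray, faces square to the tray's length, in any of three places
- collar_medium: middle spacing collar, bright bare steel, outside diameter 70 mm, bore 35 mm (wall 17.5 mm), 20 mm thick, about 0.45 kg. Origin at its centre, half way through the thickness; its own y axis is the axis of the bore (either way round). Starts on edge in the tray, faces square to the tray's length, in any of three places
- collar_thin: thinnest spacing collar, bright bare steel, outside diameter 70 mm, bore 35 mm (wall 17.5 mm), 12 mm thick, about 0.27 kg. Origin at its centre, half way through the thickness; its own y axis is the axis of the bore (either way round). Starts on edge in the tray, faces square to the tray's length, in any of three places
- nut: bystander: dark hexagonal arbor nut lying flat, 60 mm over corners, 28 mm high; origin at the centre of its underside
- cutter: bystander: side milling cutter lying flat, 104 mm over brass-coloured teeth, 16 mm high; origin at the centre of its underside
- hook_spanner: bystander: flat steel hook spanner, about 205 mm long along its own x, 10 mm high; origin near the middle of its handle on the underside
- screwdriver: bystander: orange-handled screwdriver, 200 mm long along its own x, 26 mm high; origin under its middle
- hex_key: bystander: black L-shaped hex key, long arm 142 mm along its own x, 10 mm thick; origin under the middle of the long arm
- brush_pot: bystander: open metal pot, 72 mm in diameter and 85 mm high, with a brush leaning out to 165 mm; origin at the centre of its underside
- oil_bottle: bystander: white oil bottle with a red cap, 60 mm in diameter, 170 mm high; origin at the centre of its underside

How it is judged:
At the end, for the whole second after the job is handed in: Collars at rest on the shaft, released: centres 12 to 17.5 mm (thickest), 36 to 44.5 mm (middle) and 52 to 61.5 mm (thinnest) from the shoulder face (15, 40, 56 when tight), within 3.5 mm sideways and -4.5 to +3 mm in height of the arbor's axis, square to it within 0.08 rad (y of collar_thick in the frame of shoulder between 0.012 and 0.0175 m and x of collar_thick in the frame of shoulder between -0.0035 and 0.0035 m and z of collar_thick in the frame of shoulder between -0.0045 and 0.003 m and angle between the y axis of each of collar_thick, collar_medium, collar_thin and the y axis of shoulder, either way round below 0.08 rad and linear speed of each of collar_thick, collar_medium, collar_thin below 0.02 m/s and y of collar_medium in the frame of shoulder between 0.036 and 0.0445 m and x of collar_medium in the frame of shoulder between -0.0035 and 0.0035 m and z of collar_medium in the frame of shoulder between -0.0045 and 0.003 m and y of collar_thin in the frame of shoulder between 0.052 and 0.0615 m and x of collar_thin in the frame of shoulder between -0.0035 and 0.0035 m and z of collar_thin in the frame of shoulder between -0.0045 and 0.003 m); the robot touches nothing.
It fails at once if a bystander (nut, cutter, hook spanner, screwdriver, hex key, brush pot or oil bottle) is moved by more than 20 mm (distance of any of nut, cutter, hook_spanner, screwdriver, hex_key, brush_pot, oil_bottle from where it was at the start of the episode above 0.02 m).
It also fails if it takes over 72 s, if anything falls off the work surface, if the arm or the gripper's body presses on something with over 40 N, if the wrist force passes 120 N, or if a joint passes its speed limit or range.

## Working session

There is one attempt and no reset: what is moved stays moved. The work goes in short steps, each a Python script; the robot and the scene stay as the last script left them, time stands still between calls to the robot, and variables do not carry over. Pictures are saved under pics/ and viewed, at most 10 in all, crops included, and the job is handed in when it is done.

```bash
mkdir -p pics
python3 - <<'E'
from workcell import arm, grab_frame
import cv2,numpy as np
for n in("scene","top"):
    f=grab_frame(n); cv2.imwrite(f"pics/{n}0.png",f["frame"][:,:,::-1]); print(n,f["camera_matrix"].round(1).tolist(),f["extrinsics"].round(4).tolist(),[k for k in f])
s=arm.sense(); print(s["time_s"],s["ee_rot"],s["opening"],arm.pinch_z)
E
```

```text
scene [[367.3, 0.0, 320.5], [0.0, 367.3, 198.9], [0.0, 0.0, 1.0]] [[0.8754, -0.3413, 0.3423, 0.972], [0.4831, 0.6438, -0.5934, -0.6666], [-0.0178, 0.6849, 0.7285, 0.8709], [0.0, 0.0, 0.0, 1.0]] ['frame', 'camera_matrix', 'extrinsics']
top [[382.0, 0.0, 318.3], [0.0, 382.0, 198.1], [0.0, 0.0, 1.0]] [[-0.0227, 0.9812, -0.1918, 0.4095], [-0.9997, -0.0224, 0.0036, -0.0138], [-0.0008, 0.1918, 0.9814, 1.0296], [0.0, 0.0, 0.0, 1.0]] ['frame', 'camera_matrix', 'extrinsics']
0.1 [ 2.00007476e-01  9.79794241e-01 -4.85909292e-04 -1.38438732e-04] 0.09501522880959916 0.0188
```

View pics/scene0.png

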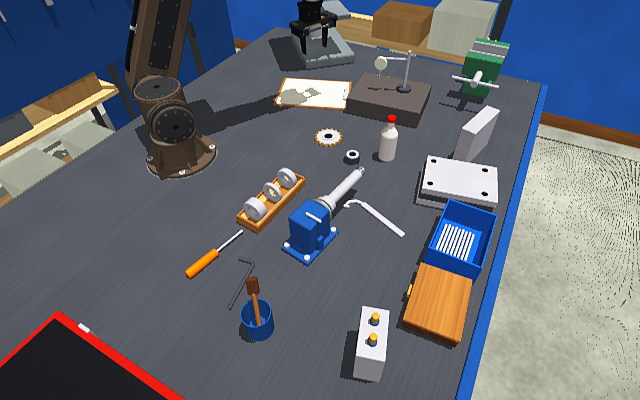

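View pics/top0.png

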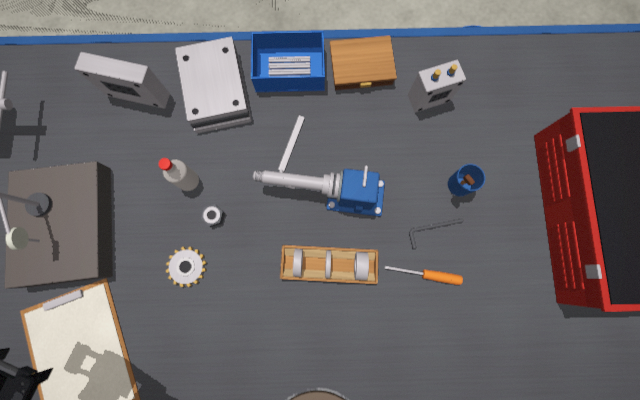

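Run:
```python
import cv2,numpy as np
t=cv2.imread("pics/top0.png");s=cv2.imread("pics/scene0.png")
a=cv2.resize(t[160:220,245:345],None,fx=7,fy=7,interpolation=cv2.INTER_CUBIC)
b=cv2.resize(t[235:293,275:385],None,fx=7,fy=7,interpolation=cv2.INTER_CUBIC)
cv2.imwrite("pics/a.png",a[:420]);cv2.imwrite("pics/b.png",b)
```

```text
(no output)
```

View pics/a.png

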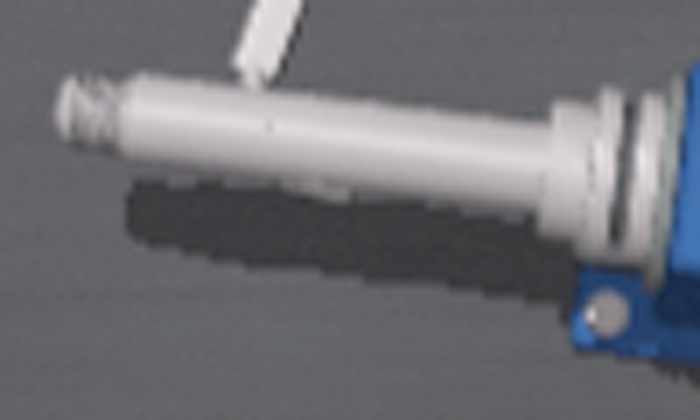

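View pics/b.png

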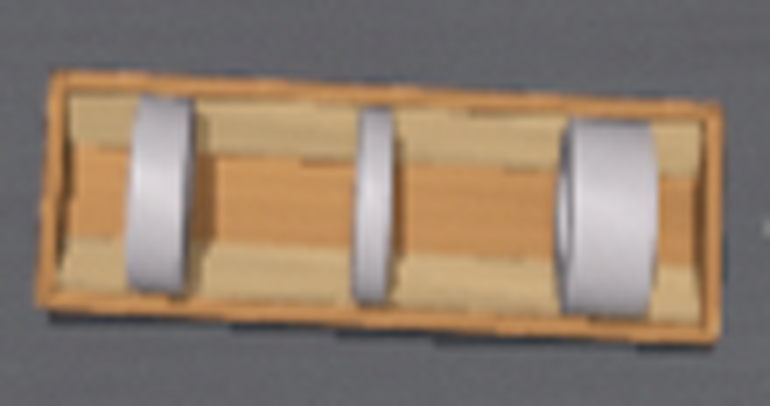

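```bash
cat > v.py <<'E'
import cv2,numpy as np
from workcell import arm, grab_frame
def ray(f,u,v,z):
    K=f["camera_matrix"];T=f["extrinsics"]
    d=T[:3,:3]@np.array([(u-K[0,2])/K[0,0],-(v-K[1,2])/K[1,1],-1]); o=T[:3,3]
    return o+d*(z-o[2])/d[2]
def bis(f,p,q,z):
    K=f["camera_matrix"]; n=lambda p:(lambda a:a/np.linalg.norm(a))(np.array([(p[0]-K[0,2])/K[0,0],(p[1]-K[1,2])/K[1,1],1]))
    m=n(p)+n(q); m/=m[2]; return ray(f,K[0,0]*m[0]+K[0,2],K[1,1]*m[1]+K[1,2],z)
def edges(p,lv):
    s=np.sign(p-lv); i=np.where(s[1:]!=s[:-1])[0]; return [(k+(lv-p[k])/(p[k+1]-p[k]),s[k+1]) for k in i]
E
python3 - <<'E'
from v import *
f=grab_frame("top"); im=f["frame"].astype(float); g=im.mean(2); hs=cv2.cvtColor(f["frame"],cv2.COLOR_RGB2HSV)
P=[]
for u in list(range(267,276))+list(range(290,320)):
    c=180 + (u-267)*0.12
    c=int(160+ (117+ (u-265)*7*0.121)/7)
    pk=g[c-2:c+3,u].max(); 
    e=edges(g[:,u],145)
    up=[x for x,s in e if s>0 and x<c]; dn=[x for x,s in e if s<0 and x>c]
    if up and dn and 10.5<dn[0]-up[-1]<13.5: P.append(np.r_[bis(f,(u,up[-1]),(u,dn[0]),.09),dn[0]-up[-1]])
P=np.array(P); k,c0=np.polyfit(P[:,1],P[:,0],1); r=P[:,0]-k*P[:,1]-c0
print("n",len(P),"x=%.4f*y+%.4f"%(k,c0),"sd",r.std(), P[::5].round(4).tolist())
# shoulder / end along the axis
for nm,z in(("row profile",.09),):
    for u in range(316,332,1): print(u,[ (round(x,1),int(s)) for x,s in edges(g[160:210,u],145)])
print("end", edges(g[175,245:275],145), ray(f,245+edges(g[175,245:275],145)[0][0],175.5,.09))
# collars
sat=hs[:,:,1].astype(float)
for nm,u0,u1 in(("med",290,306),("thin",323,333),("thick",351,372)):
    m=((hs[235:293,u0:u1,1]<50)).astype(np.uint8); 
    n,l,st,ce=cv2.connectedComponentsWithStats(m); i=1+st[1:,4].argmax(); x,y,w,h,a=st[i]; ys,xs=np.where(l==i)
    print(nm,x+u0,y+235,w,h,a)
    uc=int(round(u0+ce[i][0]))
    col=edges(sat[235:293,uc],55); print(" col",uc,[(round(235+q,1),int(s)) for q,s in col])
    for rr in (258,262,266): print(" row",rr,[(round(u0-3+q,1),int(s)) for q,s in edges(sat[rr,u0-3:u1+3],60)])
E
```

```text
n 39 x=0.1535*y+0.6362 sd 0.00012956579170889644 [[0.6533, 0.1115, 0.09, 10.9078], [0.6514, 0.0988, 0.09, 11.022], [0.644, 0.0508, 0.09, 10.9191], [0.642, 0.0381, 0.09, 10.9816], [0.6401, 0.0255, 0.09, 10.8234], [0.6385, 0.0129, 0.09, 11.0683], [0.6363, 0.0003, 0.09, 10.8799], [0.6343, -0.0123, 0.09, 10.9279]]
316 [(np.float64(16.7), 1), (np.float64(27.6), -1)]
317 [(np.float64(16.8), 1), (np.float64(27.8), -1)]
318 [(np.float64(16.9), 1), (np.float64(27.9), -1)]
319 [(np.float64(17.0), 1), (np.float64(28.0), -1)]
320 [(np.float64(17.2), 1), (np.float64(28.2), -1)]
321 [(np.float64(17.2), 1), (np.float64(28.4), -1)]
322 [(np.float64(17.2), 1), (np.float64(30.0), 0), (np.float64(30.0), -1)]
323 [(np.float64(17.0), 1), (np.float64(30.9), -1)]
324 [(np.float64(14.3), 1), (np.float64(31.2), -1)]
325 [(np.float64(14.2), 1), (np.float64(31.4), -1)]
326 [(np.float64(14.3), 1), (np.float64(31.7), -1)]
327 [(np.float64(14.5), 1), (np.float64(31.8), -1)]
328 [(np.float64(14.7), 1), (np.float64(32.0), 0), (np.float64(32.0), -1)]
329 [(np.float64(14.8), 1), (np.float64(33.6), -1), (np.float64(43
[... 449 characters left out ...]
, (np.float64(301.9), 1)]
 row 266 [(np.float64(292.6), -1), (np.float64(301.4), 1)]
thin 325 250 6 28 138
 col 328 [(np.float64(246.4), 1), (np.float64(249.8), -1), (np.float64(277.6), 1), (np.float64(281.7), -1)]
 row 258 [(np.float64(325.4), -1), (np.float64(330.5), 1)]
 row 262 [(np.float64(325.3), -1), (np.float64(330.4), 1)]
 row 266 [(np.float64(325.1), -1), (np.float64(330.4), 1)]
thick 354 252 15 28 384
 col 361 [(np.float64(248.3), 1), (np.float64(251.6), -1), (np.float64(279.3), 1), (np.float64(283.5), -1)]
 row 258 [(np.float64(354.3), -1), (np.float64(368.5), 1)]
 row 262 [(np.float64(353.9), -1), (np.float64(368.4), 1)]
 row 266 [(np.float64(353.6), -1), (np.float64(368.4), 1)]
```

Run:
```python
from v import *
f=grab_frame("top"); im=f["frame"]
for u in (270,300,316): print(u,im[170:196,u].mean(1).round().astype(int).tolist())
print(im[170:196,300].tolist())
print("collar",im[244:284,361].mean(1).astype(int).tolist())
f=grab_frame("scene"); s=f["frame"]
cv2.imwrite("pics/s.png",cv2.resize(s[155:245,230:380],None,fx=5,fy=5,interpolation=cv2.INTER_CUBIC)[:,:,::-1])
```

```text
270 [106, 150, 187, 196, 202, 215, 219, 208, 196, 187, 176, 160, 138, 112, 101, 102, 88, 63, 64, 64, 64, 62, 62, 64, 61, 78]
300 [100, 100, 102, 103, 120, 160, 188, 196, 203, 214, 216, 207, 194, 184, 173, 157, 133, 105, 82, 61, 62, 63, 61, 62, 62, 59]
316 [101, 101, 101, 100, 101, 102, 117, 161, 186, 194, 201, 212, 218, 208, 196, 184, 174, 158, 136, 108, 87, 67, 60, 60, 58, 61]
[[98, 99, 102], [98, 99, 102], [101, 101, 105], [102, 101, 105], [121, 117, 121], [162, 157, 160], [191, 185, 189], [199, 193, 196], [205, 200, 203], [216, 212, 214], [219, 213, 217], [210, 204, 208], [197, 190, 194], [187, 181, 184], [175, 170, 174], [160, 154, 157], [135, 130, 133], [106, 103, 106], [82, 81, 84], [60, 61, 63], [61, 61, 63], [62, 63, 64], [61, 61, 62], [61, 61, 64], [61, 63, 63], [58, 58, 60]]
collar [100, 100, 102, 103, 100, 123, 139, 124, 125, 156, 168, 176, 183, 187, 191, 194, 198, 203, 209, 213, 215, 213, 210, 208, 204, 201, 196, 192, 188, 184, 178, 173, 166, 155, 141, 123, 99, 112, 126, 88]
```

View pics/s.png

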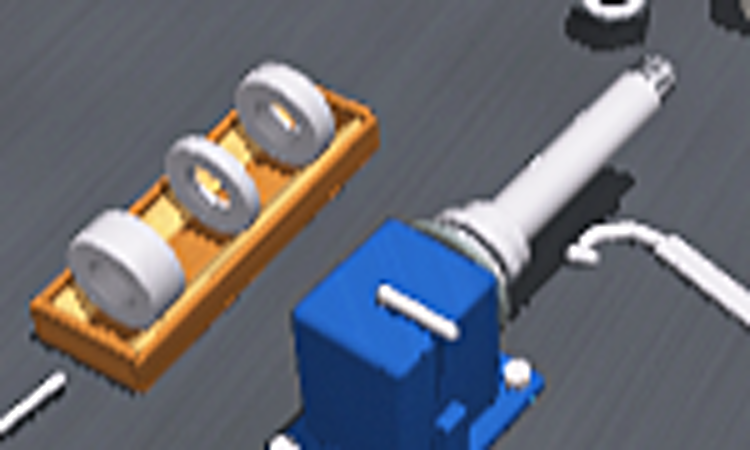

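```bash
cat > r.py <<'E'
from v import *
from scipy.spatial.transform import Rotation as Ro
K=0.1535; TH=np.arctan(K); N=np.array([np.sin(TH),np.cos(TH),0]); X=np.array([np.cos(TH),-np.sin(TH),0])
def quat(n):  # tool x along -/+n, tool z down, tool y ~ +x world
    z=np.array([0,0,-1.]); y=np.cross(n,[0,0,1.]); y*=np.sign(y[0]); return Ro.from_matrix(np.c_[np.cross(y,z),y,z]).as_quat()
QA=quat(N); YS=-0.0255
def shoulder(c0=0.6338): return np.array([c0+K*YS,YS,0.09])
def st(): s=arm.sense(); return s
E
python3 - <<'E'
from r import *
f=grab_frame("top")
C={"thick":(bis(f,(361,251.6),(361,279.3),.045),ray(f,368.4,265,.08)[1]+.015),
"med":(bis(f,(297.3,248.4),(297.3,276.2),.045),ray(f,292.6,262,.08)[1]-.010),
"thin":(bis(f,(328,249.8),(328,277.6),.045),ray(f,327.9,263,.08)[1])}
for k,(p,y) in C.items(): print(k,p.round(4),round(y,4))
print(ray(f,322.5,183,.09))
S=shoulder(); P=S+.1*N; 
arm.gripper_to(.05); arm.goto([P[0],P[1],.2],QA); arm.servo_line([P[0],P[1],.075],velocity=.2)
arm.pause(.2); f0=st()["force"]; print("f0",f0)
def probe(sg):
    d=.004
    while d<.016:
        p=P+sg*d*X; arm.servo_line([p[0],p[1],.075],velocity=.02); F=(st()["force"]-f0)@X
        if abs(F)>2.5: print(sg,d,F); return st()["tcp_pos"][:3]
        d+=.0005
    print("none")
a=probe(1); arm.servo_line([P[0],P[1],.075]); b=probe(-1); m=(a+b)/2
arm.servo_line([m[0],m[1],.075]); arm.servo_line([m[0],m[1],.2],velocity=.25)
print("off",(m-P)@X,"c0",.6338+(m-P)@X/np.cos(TH),np.linalg.norm(a-b),st()["time_s"])
E
```

```text
thick [ 0.4254 -0.1218  0.045 ] -0.1211
med [0.437  0.0398 0.045 ] 0.0394
thin [ 0.4317 -0.0382  0.045 ] -0.0371
[ 0.63167868 -0.02869524  0.09      ]
f0 [ 0.19775298  0.40304252 -0.11212203]
1 0.010000000000000005 -3.078595971070334
-1 0.009000000000000005 4.045049020477196
off 0.0005345199838337491 c0 0.6343407805669343 0.018140748531836687 11.825
```

```bash
cat >> r.py <<'E'
C0=0.63434; NT=np.array([.07,1,0])/np.hypot(.07,1); QT=quat(NT)
S=shoulder(C0); ZG=.037; ZI=ZG+.045+.0005
def pick(x,y,eff=40):
    arm.gripper_to(.09); arm.goto([x,y,.14],QT); arm.servo_line([x,y,ZG],velocity=.15)
    arm.gripper_to(.05,eff); s=st(); print("grip",s["opening"],s["grip_force"]); 
    arm.servo_line([x,y,.19],velocity=.25); print("lift",st()["opening"],st()["force"].round(1))
def at(s,z): p=S+s*N; return [p[0],p[1],z]
def insert(goal,th):
    arm.goto(at(.21,.19),QA); arm.servo_line(at(.21,ZI),velocity=.15); arm.pause(.15); f0=st()["force"]
    s=.21; 
    while s>goal-.006:
        fine=s<goal+.0055 ; step=.001 if fine else (.004 if .14<s-th/2<.162 else .012); step=min(step,max(s-goal-.005,.001))
        s-=step; arm.servo_line(at(s,ZI),velocity=.03 if fine else .08)
        F=st()["force"]-f0; 
        if abs(F@N)>(9 if fine else 14) or abs(F@X)>14 or abs(F[2])>20: 
            print("STOP s=%.4f"%s,"axial %.1f lat %.1f z %.1f"%(F@N,F@X,F[2]),st()["time_s"]); return s
    print("no contact",s,F.round(1)); return s
def release():
    arm.gripper_to(.09); p=st()["tcp_pos"]; arm.servo_line([p[0],p[1],.19],velocity=.25); print("t",st()["time_s"])
E
python3 - <<'E'
from r import *
pick(.4254,-.1214); s=insert(.015,.03); print(st()["opening"],st()["tcp_pos"])
f=grab_frame("top"); g=grab_frame("scene")
cv2.imwrite("pics/t1.png",cv2.resize(np.hstack([f["frame"][120:260,220:400],g["frame"][130:270,230:410]]),None,fx=2.2,fy=2.2)[:,:,::-1])
E
```

```text
grip 0.06892704821307669 39.99641002679709
lift 0.06873879366054049 [-1.1  0.5 -7.7]
STOP s=0.0100 axial 11.4 lat 0.9 z -0.8 26.55
0.06912684321552719 [ 0.63219431 -0.01396642  0.08254234]
```

View pics/t1.png

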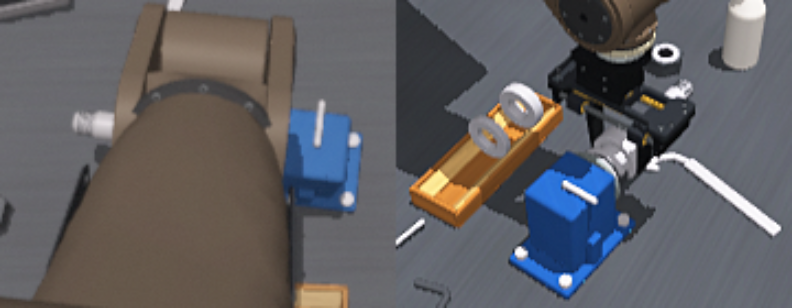

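The view shows the thick collar threaded and held against the shoulder. The axial stop at s≈11.7 mm agrees with the image estimate of the shoulder, which is about 3 mm further back. I'll release it and fetch the middle collar.

```bash
sed -i 's/else .012)/else .02)/; s/else .08)/else .1)/' r.py
python3 - <<'E'
from r import *
release(); pick(.437,.0396); s=insert(.037,.02); print(st()["opening"],st()["tcp_pos"], (st()["tcp_pos"]-S)@N)
E
```

```text
t 27.8417
grip 0.06892869400966299 40.00007441849448
lift 0.06882456863037854 [-0.1 -0.6 -4.4]
STOP s=0.0360 axial 10.4 lat 0.1 z 1.1 38.4917
0.06858323280938737 [0.63613877 0.01153501 0.08255031] 0.037473053260308045
```

Run:
```python
from r import *
release(); pick(.4317,-.0377); s=insert(.054,.012); print(st()["opening"],(st()["tcp_pos"]-S)@N)
arm.gripper_to(.09); p=st()["tcp_pos"]
# up, along the shaft, down: fingers straddling the shaft beyond the thin collar, then push
arm.servo_line(at(.056,.17),velocity=.3); arm.servo_line(at(.085,.17),velocity=.3); arm.gripper_to(.05); arm.servo_line(at(.085,.072),velocity=.2)
arm.pause(.1); f0=st()["force"]; s=.075
while s>.055:
    s-=.001; arm.servo_line(at(s,.072),velocity=.04); F=(st()["force"]-f0)@N
    if F>18: break
print("push",s,(st()["tcp_pos"]-S)@N,F,st()["time_s"])
arm.servo_line(at(.085,.072),velocity=.15); arm.servo_line(at(.085,.19),velocity=.3)
```

```text
t 39.6833
grip 0.06862993358478861 40.001529551809654
lift 0.06940124207028484 [ 0.2 -0.2 -2.8]
STOP s=0.0530 axial 10.6 lat 0.3 z -0.5 49.525
0.06910182691750336 0.05403519260850783
push 0.06899999999999999 0.07154222366868952 18.575595927195494 54.0917
```

Run:
```python
from r import *
arm.goto([.35,.38,.24],QA)
f=grab_frame("top"); g=grab_frame("scene"); print(st()["time_s"])
cv2.imwrite("pics/t2.png",np.vstack([cv2.resize(h["frame"][a:a+36,b:b+95],None,fx=8,fy=8,interpolation=cv2.INTER_CUBIC)[:,:,::-1] for h,a,b in((f,165,250),(g,175,300))]))
gr=f["frame"].astype(int).mean(2)
for r in (179,180,181,182): print(r,gr[r,295:335].astype(int).tolist())
```

```text
56.6
179 [220, 218, 209, 213, 215, 216, 211, 180, 211, 212, 215, 215, 215, 214, 210, 197, 198, 215, 215, 216, 216, 216, 215, 212, 210, 210, 206, 200, 156, 206, 205, 203, 200, 198, 198, 199, 205, 198, 160, 96]
180 [213, 212, 200, 212, 213, 215, 211, 167, 212, 211, 215, 215, 217, 217, 211, 188, 211, 214, 215, 216, 217, 217, 217, 216, 214, 213, 210, 201, 156, 211, 210, 207, 205, 201, 197, 221, 210, 201, 150, 98]
181 [200, 199, 194, 207, 210, 211, 205, 164, 209, 208, 212, 213, 214, 216, 210, 174, 212, 214, 214, 216, 216, 216, 218, 217, 217, 216, 213, 202, 152, 213, 213, 212, 210, 203, 192, 226, 216, 201, 121, 101]
182 [190, 186, 178, 202, 203, 205, 199, 169, 205, 204, 206, 208, 209, 212, 207, 168, 210, 210, 211, 213, 214, 215, 217, 217, 218, 218, 216, 198, 167, 215, 216, 215, 215, 207, 194, 224, 218, 203, 111, 103]
```

View pics/t2.png

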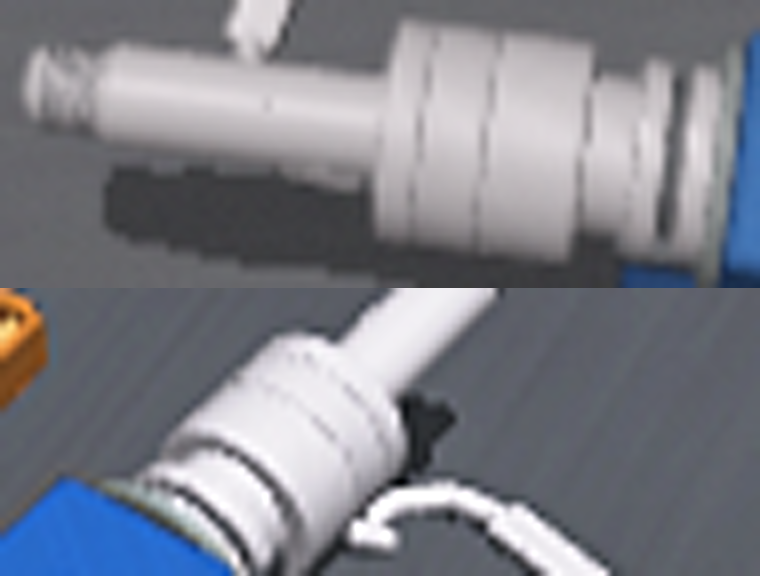

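The two views show all three collars in the right order, pressed together against the shoulder. On row 181 the joints are at columns 302, 310 and 323, with no visible gaps, so I'm handing the job in.

```bash
python3 -c "
from workcell import arm, grab_frame
print(arm.job_done(), arm.sense()['time_s'])"
```

```text
the job is handed in; nothing more can be done
the job is handed in; nothing more can be done
```

The three collars are on the arbor in order (thick, middle, thin) and the final pictures show them tight against the shoulder and each other; I handed the job in at about 57 s of the 72 s allowed, and no verdict was returned.

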